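Put the last clamp pad in the pad tray and slide the tray home in the bench chest

TASK

The glue-up is clamped, so clear away the pads: lay the thick clamp pad (the small plain brown block) flat in the empty compartment of the pad tray, beside the flat pad. Then take the tray by its wooden pull, carry it level, and slide its base edges into the grooves of the low opening of the bench chest until it is fully home with its front flush, both pads still lying in it. Do not knock the folding rule, the sanding block or the try square about.

Things in the scene. Friction and masses are not known exactly. Their poses are not given: they have to be found in the camera images.
- pad_tray: Shallow wooden tray on the worktop, 0.22 kg, pull towards the robot. Origin: centre of its underside; x away from the pull (the way it slides in), y left, z up. Base 138 (x) by 196 (y) by 6 mm, rear corners rounded (12 mm); the box on it is 180 wide, so 8 mm of base sticks out left and right as tongues. Walls 8 mm thick, top at z = 24; front board 180 wide, x = -69 to -57, 42 high.
- pull (a point): Grip point on the tray's dark wooden pull: an upright flat tab in the middle of the front board, 14 mm thick (y), 26 mm high (z = 14 to 40 over the tray's underside), sticking out 48 mm towards the robot, nose rounded. The point is on its centre plane, 30 mm in front of the front board, 27 mm over the tray's underside. Axes as the tray's.
- free_cell (a point): Centre of the floor of the tray's empty left compartment: 112 (x) by 88 mm (y), floor 6 mm over the tray's underside, walls 18 mm high inside. At x = -1, y = 38 mm in the tray; axes as the tray's. A 6 mm divider parts it from the right compartment, which holds the flat pad.
- thick_pad: Clamp pad: plain brown wooden block, 48 (x) by 75 (y) by 30 mm (z), lying on the worktop to the left of the tray. Origin: centre of its underside. 0.07 kg. Laid with its 75 mm along the tray's y it leaves about 30 mm before and behind it for fingers that close along the tray's x.
- flat_pad: Pale wooden pad, 62 by 95 by 20 mm, 0.08 kg, lying loose in the tray's right compartment (70 by 112 mm), its length along the tray's x. Origin: centre of its underside, its own y along its length. It stays there.
- bench_chest: Open-fronted plywood chest, fixed, 225 wide, 150 deep, 188 mm high. Origin: centre of its underside; x from its front (x = -75) to its back. Its top board (z = 172 to 188) overhangs the front by 32 mm; above z = 92 are pigeonholes with tools. For the last 50 mm an upright gripper on the pull would strike it: lean the tool back to the robot by 25 to 45 degrees.
- mouth (a point): Middle of the chest's low opening, in its front face, 34 mm over the worktop; axes as the chest's. The opening is 201 mm wide and free from 20 to 92 mm over the worktop. On each side wall two wooden runners form a groove for the tray's base edge, 8.5 mm high (34 to 42.5 mm over the worktop), flared upwards to 13.5 mm over its front 18 mm, so enter a little high; 2.5 mm play to each side.
- tray_home (a point): Where the tray's origin (pad_tray) is when the tray is fully home: on the lower runners, against the chest's back panel, front board flush with the chest's front face. At x = -6, z = 34 mm in the chest; axes as the chest's. A tray on its way in has negative x here; let go more than half-way in, it stays there.
- fold_rule: Folded wooden rule, 237 by 17 by 32 mm, lying near the worktop's front edge. Loose, not part of the work. Origin: centre of its underside.
- sand_block: Sanding block, 63 by 119 by 36 mm, lying to the left of the chest. Loose, not part of the work. Origin: centre of its underside.
- square: Try square, 118 by 186 by 19 mm, lying to the right of the tray. Loose, not part of the work. Origin: centre of its underside. Two fixed clamp bars, 24 mm wide, run away from the robot over the worktop at y = -0.18 and y = 0.47 m, 0.12 to 0.20 m above it: keep between or above them.

How it is judged:
On the way, in this order (a step that is already met when the one before it is completed fails the run):
1. the thick pad lies flat in the tray's empty compartment, let go, while the tray is still outside the chest (x of thick_pad in the frame of pad_tray between -0.034 and 0.032 m and y of thick_pad in the frame of pad_tray between 0.012 and 0.064 m and z of thick_pad in the frame of pad_tray between 0.002 and 0.011 m and angle between thick_pad's own z axis and vertical below 0.1 rad and linear speed of thick_pad below 0.02 m/s and contact force between the fingers and thick_pad below 0.05 N and x of pad_tray in the frame of tray_home below -0.11 m), for 0.2 s.
2. the tray, with both pads, has its base edges in both grooves of the chest's low opening (x of thick_pad in the frame of pad_tray between -0.034 and 0.032 m and y of thick_pad in the frame of pad_tray between 0.012 and 0.064 m and z of thick_pad in the frame of pad_tray between 0.002 and 0.011 m and angle between thick_pad's own z axis and vertical below 0.1 rad and x of flat_pad in the frame of pad_tray between -0.02 and 0.018 m and y of flat_pad in the frame of pad_tray between -0.06 and -0.03 m and z of flat_pad in the frame of pad_tray between 0.002 and 0.011 m and y of pad_tray in the frame of tray_home between -0.007 and 0.007 m and z of pad_tray in the frame of tray_home between -0.006 and 0.009 m and angle between the x axis of pad_tray and the x axis of bench_chest, either way round below 0.06 rad and x of pad_tray in the frame of tray_home between -0.1 and -0.02 m), for 0.1 s.
At the end, for the whole second after the job is handed in: Tray home in the low grooves: within 6 mm of flush, 7 mm sideways, -6/+9 mm in height, square to 0.06 and level to 0.05 rad; thick pad flat (0.1 rad) on the floor of the left compartment, flat pad on that of the right one; tray and pads at rest, let go (x of thick_pad in the frame of pad_tray between -0.034 and 0.032 m and y of thick_pad in the frame of pad_tray between 0.012 and 0.064 m and z of thick_pad in the frame of pad_tray between 0.002 and 0.011 m and angle between thick_pad's own z axis and vertical below 0.1 rad and x of flat_pad in the frame of pad_tray between -0.02 and 0.018 m and y of flat_pad in the frame of pad_tray between -0.06 and -0.03 m and z of flat_pad in the frame of pad_tray between 0.002 and 0.011 m and y of pad_tray in the frame of tray_home between -0.007 and 0.007 m and z of pad_tray in the frame of tray_home between -0.006 and 0.009 m and angle between the x axis of pad_tray and the x axis of bench_chest, either way round below 0.06 rad and x of pad_tray in the frame of tray_home between -0.006 and 0.004 m and angle between pad_tray's own z axis and vertical below 0.05 rad and linear speed of each of pad_tray, thick_pad below 0.02 m/s); the robot touches nothing.
It fails at once if the tray is tipped more than 0.35 rad (angle between pad_tray's own z axis and vertical above 0.35 rad).
It fails at once if the folding rule, the sanding block or the try square is moved by more than 30 mm (distance of any of fold_rule, sand_block, square from where it was at the start of the episode above 0.03 m).
It also fails if it takes over 67 s, if anything falls off the work surface, if the arm or the gripper's body presses on something with over 40 N, if the wrist force passes 120 N, or if a joint passes its speed limit or range.

ROBOT

A 7-joint arm with a two-finger parallel gripper is mounted at the origin on a cart in front of the work surface, level with it; the furniture and walls round the work are solid. World frame = base frame: x ahead of the robot, y to its left, z up, the work surface at z = 0. Lengths are in m, angles in rad, forces in N, time in s.
With the tool pointing down it reaches from about 0.425 to 0.925 m from the base axis. Payload 6.8 kg.
Tool frame: the origin (TCP) lies between the finger pads; the fingertips stand r.tcp_to_tips ahead of it and the grasp point (between the pads) lies 3 mm ahead of it (r.tcp_to_tips is the distance from the TCP to the fingertips, in m); z points along the fingers, y is the line along which they close (so a half turn about z gives the same grasp; the last joint's range is limited). The gripper opens to 85 mm and grips with 20 to 120 N. Pads are 22 mm wide; open, the fingers measure 114 mm over their backs; the gripper's body (76 mm by 85 mm) begins 54 mm behind the grasp point. The pads swing forward as they close: fully open they stand 13 mm farther back than shut.
Start: joints at [1.219, 0.477, 0.022, 1.555, -0.011, 1.109, -0.083], TCP at [0.163, -0.655, 0.253] pointing down, gripper open.
Joint ranges: [-2.96, 2.96], [-0.34, 2.1], [-1.41, 1.46], [0.24, 2.44], [-1.37, 4.51], [0.17, 1.92], [-2.96, 2.96]. Speed limits (rad/s): [2.39, 2.39, 3.14, 3.14, 3.14, 3.14, 3.14].

INTERFACE

Orientations are given as a rotation vector (axis times angle).
In Python, from bench import r gives the robot as it stands. The module is installed in compiled form; this text tells all that it offers.
- The arm moves only by the tool step_arm, never from a script. Its argument "moves" is a list of rows, each an object of numbers: "rx", "ry", "rz": the turn, a rotation vector about the tool's x, y, z in degrees; "dx", "dy", "dz": the shift along the tool's x, y, z in mm; "gripper": the opening, from -1 (shut) to 1 (fully open). In form: [{"rx": .., "ry": .., "rz": .., "dx": .., "dy": .., "dz": .., "gripper": ..}, ...]. A call has 1 to 20 rows; each row shifts and turns the commanded pose from where the row before left it, along the tool's axes as they then stand; what a row does not reach is not made up. A row lasts 1/8 s, in which the tool goes at most 62.5 mm and 10.7 degrees, less where a joint would pass 70% of its speed; a pose out of reach is approached as far as the arm can. A call is refused whole if a number of a shift passes 62.5 or a number of a turn 10.7, either way. A call with a gripper value outside its range is refused whole. The fingers move at their own pace and stop on an object; "grip_force" is the grip in N (left out, the last holds). Time passes only in rows, so rows that do not move let the fingers close. It gives the time, the measured TCP pose, the force, the opening and the grip force at its end, in the units of the state.
- r.get_obs(): the state, without advancing time (a new reading comes with each control period).
- r.grab_frame(name): name is "scene" or "top" or "wrist"; returns the picture (384x512x3 uint8, blue, green, red); there is no depth.
- r.camera_info(name): a dict with "mtx" (3x3 intrinsics, pixels), "rvec" (rotation vector, rad) and "tvec" (3), from world to camera coordinates, as OpenCV has them. Camera axes: x right, y down, z forward; pixel columns grow to the right and rows downward; lengths in m; the calibration is good to about 2 mm. A picture is of the moment at which its call begins: read the wrist's pose just before it. camera_info takes no time and is no camera call; for the wrist camera it gives the pose at the moment of the call.
- r.hand_in(): hands the job in; it is judged then, once.
The state is a dict: "clock": time; "joints": joint angles; "qvel": joint speeds; "tau": joint torques, N m; "tcp_pos": TCP position; "orientation": TCP orientation; "contact_force": force on the tool from outside, world axes, zero at the start; "moment": the same for the moment, N m; "grip_width": finger opening in m; "gripper_force": force on a finger pad.
Only numpy, scipy, OpenCV 4.12 (cv2) and the standard library are available. Lean on these libraries where they do the work, as an engineer would, in place of code of your own. Each camera call takes 0.05 s, during which the arm holds its last target. There are 200 camera calls.

## Working session

There is one attempt and no reset: what is moved stays moved. The work goes in short steps, Python scripts to look and compute and a tool call to move; the robot and the scene stay as the last step left them, time stands still between calls to the robot, and variables do not carry over. Pictures are saved under pics/ and viewed, at most 10 in all, crops included, and the job is handed in when it is done.

Besides the shell and the picture viewer there is one more tool, called after ">>>" by a JSON object that holds its "name" and its "arguments", one argument or row to a line. step_arm: Moves the arm, as the interface text tells. Its arguments: {"type":"object","properties":{"moves":{"type":"array","items":{"type":"object","properties":{"rx":{"type":"number"},"ry":{"type":"number"},"rz":{"type":"number"},"dx":{"type":"number"},"dy":{"type":"number"},"dz":{"type":"number"},"gripper":{"type":"number"}}}},"grip_force":{"type":"number"}},"required":["moves"]}

```bash
mkdir -p pics; python3 - <<'E'
from bench import r
import cv2
print(r.get_obs()['clock'],r.get_obs()['tcp_pos'],r.get_obs()['orientation'],r.tcp_to_tips)
for n in("scene","top"):
    cv2.imwrite(f"pics/{n}0.png",r.grab_frame(n)); i=r.camera_info(n);print(n,i)
E
```

```text
0.0 [ 0.16276516 -0.65451006  0.25231743] [-3.11646810e+00 -3.81746618e-01  5.87675800e-04] 0.022
scene {'mtx': array([[498.28223215,   0.        , 254.21845745],
       [  0.        , 498.28223215, 191.92840841],
       [  0.        ,   0.        ,   1.        ]]), 'rvec': array([ 2.11999558, -0.24396209,  0.11574384]), 'tvec': array([-0.5403389 ,  0.14284789,  1.02967616])}
top {'mtx': array([[404.07554334,   0.        , 248.71802982],
       [  0.        , 404.07554334, 188.18149941],
       [  0.        ,   0.        ,   1.        ]]), 'rvec': array([ 1.9716329 , -2.11558905,  0.3557787 ]), 'tvec': array([0.11674859, 0.5518779 , 0.8067531 ])}
```

View pics/top0.png

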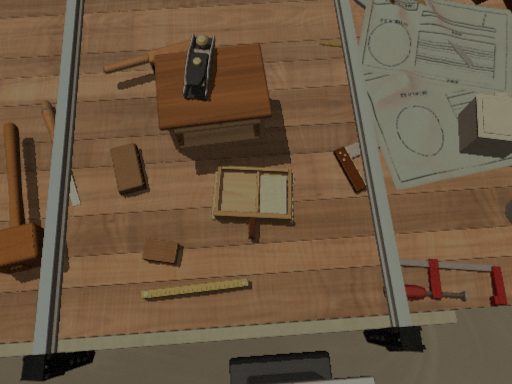

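View pics/scene0.png

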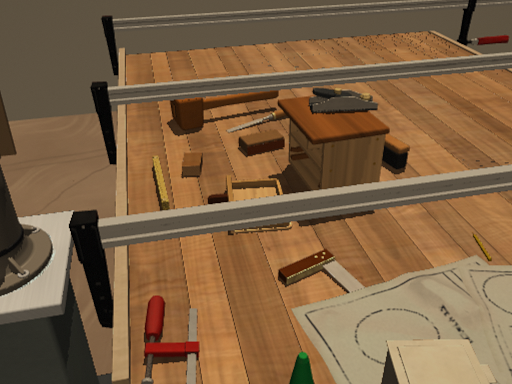

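The top view shows the thick pad near (161,251), the tray near (253,193) with its pull at (254,230), the chest top near (213,85) and its mouth near (218,133), the rule at (196,289), the sanding block at (128,168) and the square at (352,168). I'll take an enlarged crop for corners.

```bash
cat > h.py <<'E'
from bench import r
import cv2, numpy as np
from scipy.spatial.transform import Rotation as R
def ray(n,uv,z,info=None):
    i=info or r.camera_info(n); Rm=cv2.Rodrigues(np.array(i['rvec']))[0]; t=np.array(i['tvec']).ravel()
    uv=np.atleast_2d(np.array(uv,float)); d=np.c_[uv,np.ones(len(uv))]@np.linalg.inv(i['mtx']).T@Rm
    o=-Rm.T@t; return o+d*((z-o[2])/d[:,2])[:,None]
def proj(n,P):
    i=r.camera_info(n); return cv2.projectPoints(np.array(P,float).reshape(-1,1,3),i['rvec'],i['tvec'],i['mtx'],None)[0][:,0]
E
python3 - <<'E'
from h import *
im=cv2.imread('pics/top0.png')
c=im[30:280,100:310]; c=cv2.resize(c,None,fx=2.4,fy=2.4,interpolation=cv2.INTER_CUBIC)
cv2.imwrite('pics/crop0.png',c)
print(ray('top',[[161,250],[253,193],[254,236],[218,133]],0).round(3))
i=r.camera_info('top');print('campos',-cv2.Rodrigues(i['rvec'])[0].T@i['tvec'])
E
```

```text
[[0.452 0.292 0.   ]
 [0.578 0.066 0.   ]
 [0.47  0.071 0.   ]
 [0.748 0.144 0.   ]]
campos [0.26432642 0.09755972 0.94321984]
```

View pics/crop0.png

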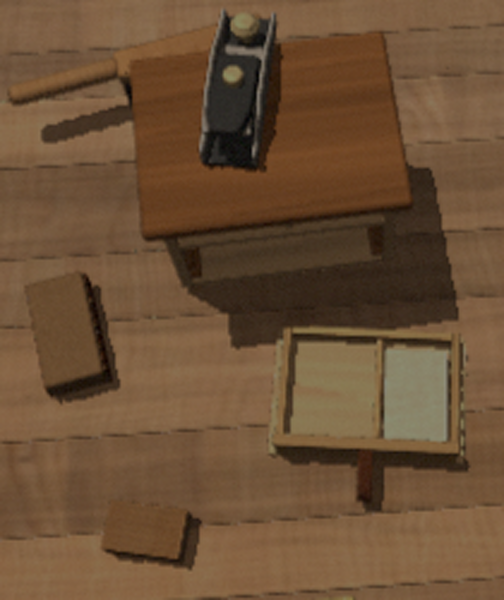

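The crop shows the pad top corners at about (109,502),(190,509),(183,560),(103,547), the tray rim at (285,328),(464,334),(461,452),(275,445), the pull nose at (364,500), and the chest top at (146,238),(410,206),(384,34),(133,60). Next I compare these with the given sizes.

```bash
python3 - <<'E'
from h import *
def P(c,z): return ray('top',np.array(c)/2.4+[100,30],z)
def rep(n,c,z):
    p=P(c,z);print(n,p[:,:2].round(4).tolist(),'sides',np.linalg.norm(np.roll(p,-1,0)-p,axis=1).round(3),'ctr',p.mean(0).round(4),'ang',[round(float(np.degrees(np.arctan2(*(np.roll(p,-1,0)-p)[k][[1,0]]))),1) for k in range(len(p))])
rep('pad',[(109,502),(190,509),(183,560),(103,547)],.03)
rep('trayrear',[(285,328),(464,334)],.024)
rep('trayfront',[(461,452),(275,443)],.042)
rep('base',[(277,345),(270,452),(463,460),(467,342)],.006)
rep('pull',[(357,452),(371,452),(370,500),(357,500)],.04)
rep('chest',[(146,238),(410,206),(384,34),(133,60)],.188)
im=cv2.imread('pics/top0.png');hsv=cv2.cvtColor(im,cv2.COLOR_BGR2HSV)
for p in [(161,250),(135,250),(161,275),(253,228),(240,195)]: print(p,hsv[p[1],p[0]])
E
```

```text
pad [[0.4739, 0.3211], [0.4616, 0.244], [0.4137, 0.2512], [0.4312, 0.3261]] sides [0.078 0.048 0.077 0.043] ctr [0.4451 0.2856 0.03  ] ang [-99.0, 171.4, 76.9, -6.8]
trayrear [[0.6436, 0.1454], [0.6241, -0.0364]] sides [0.183 0.183] ctr [0.6338 0.0545 0.024 ] ang [-96.1, 83.9]
trayfront [[0.4961, -0.0179], [0.5176, 0.1596]] sides [0.179 0.179] ctr [0.5069 0.0708 0.042 ] ang [83.1, -96.9]
base [[0.6326, 0.1555], [0.5188, 0.1674], [0.4971, -0.0237], [0.622, -0.0412]] sides [0.114 0.192 0.126 0.197] ctr [0.5676 0.0645 0.006 ] ang [174.0, -96.5, -8.0, 86.9]
pull [[0.5037, 0.0815], [0.5027, 0.0681], [0.4561, 0.0725], [0.457, 0.0848]] sides [0.013 0.047 0.012 0.047] ctr [0.4799 0.0767 0.04  ] ang [-94.0, 174.5, 86.0, -4.0]
chest [[0.6687, 0.2535], [0.6837, 0.022], [0.8674, 0.0303], [0.8548, 0.2657]] sides [0.232 0.184 0.236 0.187] ctr [0.7686 0.1429 0.188 ] ang [-86.3, 2.6, 93.1, -176.2]
(161, 250) [ 14 141 110]
(135, 250) [ 14 126 109]
(161, 275) [ 14 126 134]
(253, 228) [ 12 198  58]
(240, 195) [ 18 110 137]
```

>>> {"name": "step_arm", "arguments": {
  "moves": [
    {"rz":-10,"dz":-5},
    {"rz":-10,"dz":-5},
    {"rz":-10,"dz":-5},
    {"rz":-10,"dz":-5},
    {"rz":-10,"dz":-5},
    {"rz":-10,"dz":-5},
    {"rz":-7},
    {"dx":41,"dy":33},
    {"dx":41,"dy":33},
    {"dx":41,"dy":33},
    {"dx":41,"dy":33},
    {"dx":41,"dy":33},
    {"dx":41,"dy":33},
    {"dx":41,"dy":33},
    {"dx":41,"dy":33},
    {"dx":41,"dy":33},
    {"dx":41,"dy":33}
  ]
}}

```text
invalid input at $.moves[0]: expected keys rx, ry, rz, dx, dy, dz, gripper
```

>>> {"name": "step_arm", "arguments": {
  "moves": [
    {"rx":0,"ry":0,"rz":-10,"dx":0,"dy":0,"dz":-5,"gripper":1},
    {"rx":0,"ry":0,"rz":-10,"dx":0,"dy":0,"dz":-5,"gripper":1},
    {"rx":0,"ry":0,"rz":-10,"dx":0,"dy":0,"dz":-5,"gripper":1},
    {"rx":0,"ry":0,"rz":-10,"dx":0,"dy":0,"dz":-5,"gripper":1},
    {"rx":0,"ry":0,"rz":-10,"dx":0,"dy":0,"dz":-5,"gripper":1},
    {"rx":0,"ry":0,"rz":-10,"dx":0,"dy":0,"dz":-5,"gripper":1},
    {"rx":0,"ry":0,"rz":-7,"dx":0,"dy":0,"dz":0,"gripper":1},
    {"rx":0,"ry":0,"rz":0,"dx":41,"dy":33,"dz":0,"gripper":1},
    {"rx":0,"ry":0,"rz":0,"dx":41,"dy":33,"dz":0,"gripper":1},
    {"rx":0,"ry":0,"rz":0,"dx":41,"dy":33,"dz":0,"gripper":1},
    {"rx":0,"ry":0,"rz":0,"dx":41,"dy":33,"dz":0,"gripper":1},
    {"rx":0,"ry":0,"rz":0,"dx":41,"dy":33,"dz":0,"gripper":1},
    {"rx":0,"ry":0,"rz":0,"dx":41,"dy":33,"dz":0,"gripper":1},
    {"rx":0,"ry":0,"rz":0,"dx":41,"dy":33,"dz":0,"gripper":1},
    {"rx":0,"ry":0,"rz":0,"dx":41,"dy":33,"dz":0,"gripper":1},
    {"rx":0,"ry":0,"rz":0,"dx":41,"dy":33,"dz":0,"gripper":1},
    {"rx":0,"ry":0,"rz":0,"dx":41,"dy":33,"dz":0,"gripper":1}
  ]
}}

```text
clock: 2.22
tcp_pos: [0.554, -0.3008, 0.2829]
orientation: [-2.389, -2.039, 0.001]
contact_force: [1.0, -0.3, -0.5]
grip_width: 0.0851
gripper_force: 0.0
```

>>> {"name": "step_arm", "arguments": {
  "moves": [
    {"rx":0,"ry":0,"rz":0,"dx":50,"dy":-6,"dz":0,"gripper":1},
    {"rx":0,"ry":0,"rz":0,"dx":50,"dy":-6,"dz":0,"gripper":1},
    {"rx":0,"ry":0,"rz":0,"dx":50,"dy":-6,"dz":0,"gripper":1},
    {"rx":0,"ry":0,"rz":0,"dx":50,"dy":-6,"dz":0,"gripper":1},
    {"rx":0,"ry":0,"rz":0,"dx":50,"dy":-6,"dz":0,"gripper":1},
    {"rx":0,"ry":0,"rz":0,"dx":50,"dy":-6,"dz":0,"gripper":1},
    {"rx":0,"ry":0,"rz":0,"dx":50,"dy":-6,"dz":0,"gripper":1},
    {"rx":0,"ry":0,"rz":0,"dx":0,"dy":0,"dz":0,"gripper":1}
  ]
}}

```text
clock: 3.22
tcp_pos: [0.566, 0.0558, 0.2833]
orientation: [-2.38, -2.048, -0.002]
contact_force: [-0.8, -0.3, 0.2]
grip_width: 0.0855
gripper_force: 0.0
```

```bash
python3 - <<'E'
from h import *
i=r.camera_info('wrist'); f=r.grab_frame('wrist'); cv2.imwrite('pics/w1.png',f)
import pickle; pickle.dump(i,open('w1.pkl','wb'))
print(i, r.get_obs()['tcp_pos'], r.get_obs()['clock'])
E
```

```text
{'mtx': array([[317.08530846,   0.        , 253.68473358],
       [  0.        , 317.08530846, 192.11443854],
       [  0.        ,   0.        ,   1.        ]]), 'rvec': array([-2.81642382,  0.20945575,  0.03357521]), 'tvec': array([-0.55153716,  0.08052182,  0.45257899])} [0.56624246 0.0525343  0.28307781] 3.275
```

View pics/w1.png

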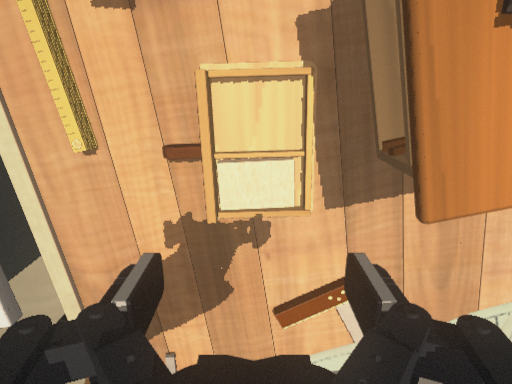

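The wrist picture shows the whole tray: rim at (199,70),(313,65),(311,213),(209,222), pull from (163,152) to (200,152), the rule's end at (85,150) and the chest mouth's right end at (390,150). I'll zoom in to pick precise corners.

```bash
python3 - <<'E'
import cv2
c=cv2.imread('pics/w1.png')[30:235,155:425]; cv2.imwrite('pics/w1c.png',cv2.resize(c,None,fx=2.9,fy=2.9,interpolation=cv2.INTER_CUBIC))
E
```

```text
(no output)
```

View pics/w1c.png

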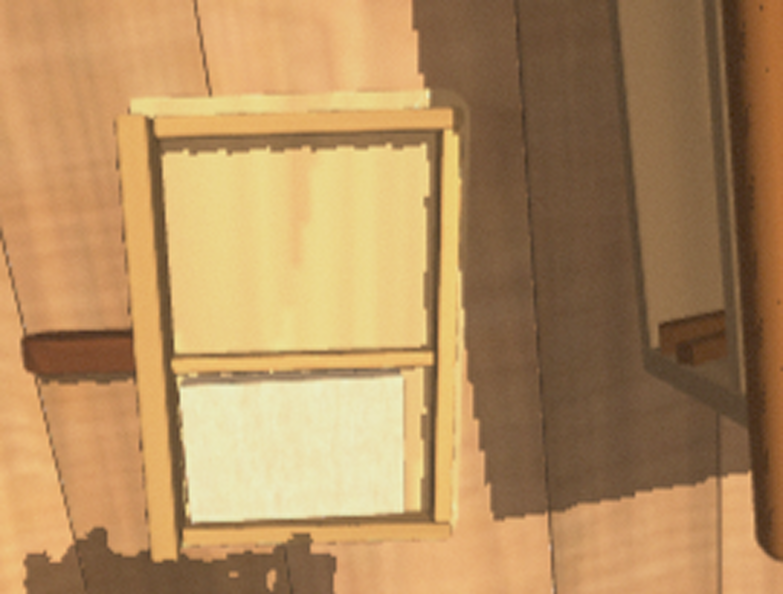

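The crop shows the front board top from (118,117) to (152,560), the rear wall from (454,110) to (451,538), the pull from (25,352) to (132,352), and the chest's sill bottom edge from (608,0) to (642,375).

```bash
python3 - <<'E'
from h import *; import pickle
i=pickle.load(open('w1.pkl','rb'))
def rep(n,c,z):
    p=ray(0,np.array(c)/2.9+[155,30],z,i);d=p[1]-p[0];print(n,p[:,:2].round(4).tolist(),'len',np.linalg.norm(d).round(4),'mid',p.mean(0)[:2].round(4),'ang',np.degrees(np.arctan2(d[1],d[0])).round(1))
rep('front',[(152,560),(118,117)],.042)
rep('rear',[(451,538),(454,110)],.024)
rep('lwall',[(152,122),(454,110)],.024)
rep('rwall',[(183,543),(451,538)],.024)
rep('div',[(172,363),(434,358)],.024)
rep('pull',[(23,352),(133,352)],.04)
rep('pullw',[(90,333),(90,373)],.04)
rep('sill0',[(642,375),(608,0)],0)
rep('sill20',[(648,368),(618,0)],.02)
rep('topcorner',[(735,0),(757,540)],.188)
rep('topcorner172',[(735,0),(757,540)],.172)
print(-cv2.Rodrigues(i['rvec'])[0].T@i['tvec'])
E
```

```text
front [[0.4971, -0.0157], [0.519, 0.1607]] len 0.1777 mid [0.5081 0.0725] ang 82.9
rear [[0.6273, -0.0324], [0.6449, 0.1453]] len 0.1785 mid [0.6361 0.0564] ang 84.3
lwall [[0.5288, 0.1583], [0.6449, 0.1453]] len 0.1169 mid [0.5868 0.1518] ang -6.4
rwall [[0.5084, -0.0171], [0.6273, -0.0324]] len 0.1198 mid [ 0.5679 -0.0247] ang -7.4
div [[0.5188, 0.064], [0.6278, 0.0498]] len 0.1099 mid [0.5733 0.0569] ang -7.4
pull [[0.4631, 0.0802], [0.5066, 0.0736]] len 0.0441 mid [0.4848 0.0769] ang -8.5
pullw [[0.4912, 0.0837], [0.4878, 0.0678]] len 0.0162 mid [0.4895 0.0757] ang -102.3
sill0 [[0.7223, 0.0231], [0.7133, 0.1775]] len 0.1547 mid [0.7178 0.1003] ang 93.4
sill20 [[0.7178, 0.0312], [0.7103, 0.1748]] len 0.1438 mid [0.714 0.103] ang 93.0
topcorner [[0.677, 0.1533], [0.6829, 0.0272]] len 0.1262 mid [0.6799 0.0903] ang -87.3
topcorner172 [[0.6843, 0.1548], [0.6907, 0.0194]] len 0.1355 mid [0.6875 0.0871] ang -87.3
[0.57771393 0.1340412  0.40470276]
```

>>> {"name": "step_arm", "arguments": {
  "moves": [
    {"rx":0,"ry":0,"rz":0,"dx":38,"dy":-37,"dz":20,"gripper":1},
    {"rx":0,"ry":0,"rz":0,"dx":38,"dy":-37,"dz":20,"gripper":1},
    {"rx":0,"ry":0,"rz":0,"dx":38,"dy":-37,"dz":20,"gripper":1},
    {"rx":0,"ry":0,"rz":0,"dx":38,"dy":-37,"dz":20,"gripper":1},
    {"rx":0,"ry":0,"rz":0,"dx":0,"dy":0,"dz":0,"gripper":1}
  ]
}}

```text
clock: 3.9
tcp_pos: [0.4415, 0.2253, 0.202]
orientation: [-2.383, -2.045, 0.004]
contact_force: [0.1, -0.6, 0.4]
grip_width: 0.0848
gripper_force: 0.0
```

```bash
python3 - <<'E'
from h import *
o=r.get_obs();i=r.camera_info('wrist'); f=r.grab_frame('wrist'); cv2.imwrite('pics/w2.png',f)
import pickle; pickle.dump(i,open('w2.pkl','wb'))
print(o['tcp_pos'],o['clock'],R.from_rotvec(o['orientation']).as_matrix().round(3).tolist())
E
```

```text
[0.44146035 0.22529912 0.20202718] 3.9 [[0.152, 0.988, -0.003], [0.988, -0.152, -0.001], [-0.001, -0.003, -1.0]]
```

View pics/w2.png

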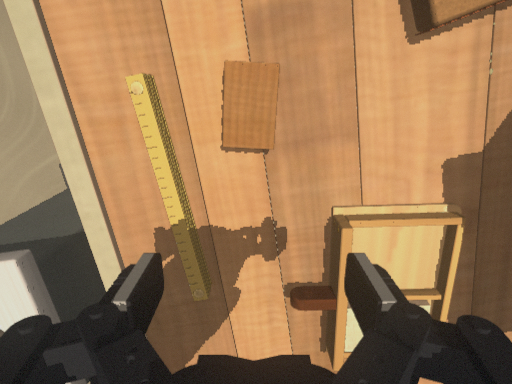

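The wrist picture shows the pad at corners (225,61),(280,64),(273,151),(222,148). The rule lies to its left at (165,110), about 50 mm clear of it.

```bash
python3 - <<'E'
from h import *; import pickle
i=pickle.load(open('w2.pkl','rb')); f=cv2.imread('pics/w2.png')
c=[(224.5,61.5),(280,64),(273.5,152),(222,148)]
p=ray(0,c,.03,i);d=np.roll(p,-1,0)-p
print(p.round(4)[:,:2].tolist(),np.linalg.norm(d,axis=1).round(4),np.degrees(np.arctan2(d[:,1],d[:,0])).round(1),p.mean(0).round(4))
print('rule',ray(0,[(154,75),(209,295)],.032,i).round(3))
o=r.get_obs();Rm=R.from_rotvec(o['orientation']).as_matrix()
print(Rm.T@(np.r_[p.mean(0)[:2],.027]-o['tcp_pos']))
E
```

```text
[[0.4314, 0.3279], [0.4782, 0.3187], [0.4627, 0.2438], [0.4157, 0.2547]] [0.0476 0.0765 0.0482 0.0748] [ -11.1 -101.7  166.9   77.9] [0.447  0.2863 0.03  ]
rule [[0.37  0.326 0.032]
 [0.373 0.099 0.032]]
[ 0.06280217 -0.00614401  0.17558904]
```

>>> {"name": "step_arm", "arguments": {
  "moves": [
    {"rx":0,"ry":0,"rz":3,"dx":0,"dy":0,"dz":0,"gripper":0.6},
    {"rx":0,"ry":0,"rz":0,"dx":31,"dy":-5,"dz":30,"gripper":0.6},
    {"rx":0,"ry":0,"rz":0,"dx":31,"dy":-5,"dz":40,"gripper":0.6},
    {"rx":0,"ry":0,"rz":0,"dx":0,"dy":0,"dz":40,"gripper":0.6},
    {"rx":0,"ry":0,"rz":0,"dx":0,"dy":0,"dz":40,"gripper":0.6},
    {"rx":0,"ry":0,"rz":0,"dx":0,"dy":0,"dz":25,"gripper":0.6},
    {"rx":0,"ry":0,"rz":0,"dx":0,"dy":0,"dz":0,"gripper":0.6}
  ]
}}

```text
clock: 4.82
tcp_pos: [0.4483, 0.2835, 0.0268]
orientation: [2.444, 1.972, -0.006]
contact_force: [-0.0, 0.5, 0.7]
grip_width: 0.0683
gripper_force: 0.0
```

>>> {"name": "step_arm", "arguments": {
  "moves": [
    {"rx":0,"ry":0,"rz":0,"dx":0,"dy":0,"dz":0,"gripper":-0.2},
    {"rx":0,"ry":0,"rz":0,"dx":0,"dy":0,"dz":0,"gripper":-0.2},
    {"rx":0,"ry":0,"rz":0,"dx":0,"dy":0,"dz":0,"gripper":-0.2},
    {"rx":0,"ry":0,"rz":0,"dx":0,"dy":0,"dz":0,"gripper":-0.2}
  ],
  "grip_force": 40
}}

```text
clock: 5.32
tcp_pos: [0.4487, 0.2865, 0.0296]
orientation: [2.442, 1.975, 0.004]
contact_force: [0.3, -2.1, 7.9]
grip_width: 0.0473
gripper_force: 42.9
```

>>> {"name": "step_arm", "arguments": {
  "moves": [
    {"rx":0,"ry":0,"rz":0,"dx":0,"dy":0,"dz":-25,"gripper":-0.2},
    {"rx":0,"ry":0,"rz":0,"dx":0,"dy":0,"dz":-35,"gripper":-0.2},
    {"rx":0,"ry":0,"rz":-5.2,"dx":0,"dy":0,"dz":-30,"gripper":-0.2},
    {"rx":0,"ry":0,"rz":0,"dx":-34,"dy":30,"dz":0,"gripper":-0.2},
    {"rx":0,"ry":0,"rz":0,"dx":-34,"dy":30,"dz":0,"gripper":-0.2},
    {"rx":0,"ry":0,"rz":0,"dx":-34,"dy":30,"dz":0,"gripper":-0.2},
    {"rx":0,"ry":0,"rz":0,"dx":-34,"dy":30,"dz":0,"gripper":-0.2},
    {"rx":0,"ry":0,"rz":0,"dx":-34,"dy":30,"dz":0,"gripper":-0.2},
    {"rx":0,"ry":0,"rz":0,"dx":0,"dy":0,"dz":0,"gripper":-0.2},
    {"rx":0,"ry":0,"rz":0,"dx":0,"dy":0,"dz":0,"gripper":-0.2}
  ]
}}

```text
clock: 6.58
tcp_pos: [0.5759, 0.1001, 0.1184]
orientation: [-2.349, -2.085, -0.0]
contact_force: [0.1, 0.7, -0.1]
grip_width: 0.0472
gripper_force: 41.9
```

```bash
python3 - <<'E'
from h import *
o=r.get_obs();i=r.camera_info('wrist'); f=r.grab_frame('wrist'); cv2.imwrite('pics/w3.png',f)
import pickle; pickle.dump(i,open('w3.pkl','wb'))
Rm=R.from_rotvec(o['orientation']).as_matrix()
print(o['tcp_pos'],Rm.round(3).tolist(),o['grip_width'],(Rm.T@(np.array([.5776,.1013,.03])-o['tcp_pos'])*1000).round(1))
E
```

```text
[0.57586936 0.10013261 0.11842114] [[0.119, 0.993, -0.0], [0.993, -0.119, 0.001], [0.0, -0.0, -1.0]] 0.04720947002762676 [ 1.3  1.6 88.4]
```

View pics/w3.png

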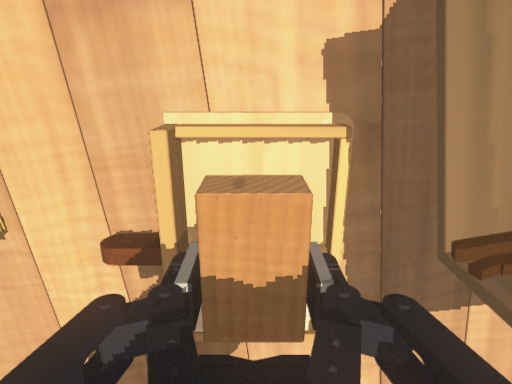

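The picture shows the held pad square over the left compartment, between the front board at x = 165 px and the rear wall at x = 345 px. I'll lower it and let go.

>>> {"name": "step_arm", "arguments": {
  "moves": [
    {"rx":0,"ry":0,"rz":0,"dx":1,"dy":1,"dz":30,"gripper":-0.2},
    {"rx":0,"ry":0,"rz":0,"dx":0,"dy":0,"dz":25,"gripper":-0.2},
    {"rx":0,"ry":0,"rz":0,"dx":0,"dy":0,"dz":16,"gripper":-0.2},
    {"rx":0,"ry":0,"rz":0,"dx":0,"dy":0,"dz":10,"gripper":-0.2},
    {"rx":0,"ry":0,"rz":0,"dx":0,"dy":0,"dz":0,"gripper":-0.2}
  ]
}}

```text
clock: 7.25
tcp_pos: [0.5771, 0.101, 0.0371]
orientation: [-2.349, -2.086, 0.001]
contact_force: [0.2, 0.4, -0.3]
grip_width: 0.0471
gripper_force: 42.0
```

>>> {"name": "step_arm", "arguments": {
  "moves": [
    {"rx":0,"ry":0,"rz":0,"dx":0,"dy":0,"dz":1,"gripper":-0.2},
    {"rx":0,"ry":0,"rz":0,"dx":0,"dy":0,"dz":0,"gripper":0.35},
    {"rx":0,"ry":0,"rz":0,"dx":0,"dy":0,"dz":0,"gripper":0.35},
    {"rx":0,"ry":0,"rz":0,"dx":0,"dy":0,"dz":0,"gripper":0.35}
  ]
}}

```text
clock: 7.75
tcp_pos: [0.5776, 0.1006, 0.0366]
orientation: [2.35, 2.085, 0.001]
contact_force: [-0.1, -0.9, 0.0]
grip_width: 0.0576
gripper_force: 0.0
```

>>> {"name": "step_arm", "arguments": {
  "moves": [
    {"rx":0,"ry":0,"rz":0,"dx":0,"dy":0,"dz":-30,"gripper":0.35},
    {"rx":0,"ry":0,"rz":0,"dx":0,"dy":0,"dz":-50,"gripper":0.35},
    {"rx":0,"ry":0,"rz":0,"dx":0,"dy":0,"dz":-60,"gripper":0.35},
    {"rx":0,"ry":0,"rz":10,"dx":0,"dy":0,"dz":-30,"gripper":0.35},
    {"rx":0,"ry":0,"rz":10,"dx":0,"dy":0,"dz":0,"gripper":0.35},
    {"rx":0,"ry":0,"rz":10,"dx":0,"dy":0,"dz":0,"gripper":0.35},
    {"rx":0,"ry":0,"rz":10,"dx":0,"dy":0,"dz":0,"gripper":0},
    {"rx":0,"ry":0,"rz":10,"dx":0,"dy":0,"dz":0,"gripper":0},
    {"rx":0,"ry":0,"rz":10,"dx":0,"dy":0,"dz":0,"gripper":0},
    {"rx":0,"ry":0,"rz":10,"dx":0,"dy":0,"dz":0,"gripper":0},
    {"rx":0,"ry":0,"rz":10,"dx":0,"dy":0,"dz":0,"gripper":0},
    {"rx":0,"ry":0,"rz":10,"dx":0,"dy":0,"dz":0,"gripper":0},
    {"rx":0,"ry":0,"rz":0,"dx":-41,"dy":12,"dz":0,"gripper":0},
    {"rx":0,"ry":0,"rz":0,"dx":-41,"dy":12,"dz":0,"gripper":0},
    {"rx":0,"ry":0,"rz":0,"dx":-41,"dy":12,"dz":0,"gripper":0},
    {"rx":0,"ry":10,"rz":0,"dx":0,"dy":0,"dz":0,"gripper":0},
    {"rx":0,"ry":10,"rz":0,"dx":0,"dy":0,"dz":0,"gripper":0},
    {"rx":0,"ry":10,"rz":0,"dx":0,"dy":0,"dz":0,"gripper":0},
    {"rx":0,"ry":8,"rz":0,"dx":0,"dy":0,"dz":0,"gripper":0},
    {"rx":0,"ry":0,"rz":0,"dx":0,"dy":0,"dz":0,"gripper":0}
  ]
}}

```text
clock: 10.25
tcp_pos: [0.4512, 0.0658, 0.2237]
orientation: [2.973, -0.17, 0.871]
contact_force: [-0.3, 0.5, -0.4]
grip_width: 0.0425
gripper_force: 0.0
```

```bash
python3 - <<'E'
from h import *
o=r.get_obs();i=r.camera_info('wrist'); f=r.grab_frame('wrist'); cv2.imwrite('pics/w4.png',f)
import pickle; pickle.dump(i,open('w4.pkl','wb'))
Rm=R.from_rotvec(o['orientation']).as_matrix()
print(o['tcp_pos'],Rm.round(3).tolist(),o['joints'].round(2) if hasattr(o['joints'],'round') else o['joints'])
E
```

```text
[0.45120329 0.06584186 0.22371533] [[0.837, -0.116, 0.535], [-0.094, -0.993, -0.068], [0.54, 0.007, -0.842]] [-0.29 -0.03 -0.21  2.43  0.9   0.41 -2.96]
```

View pics/w4.png

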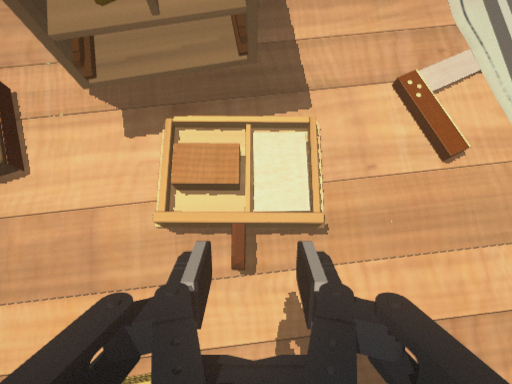

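The picture shows the pad lying flat in the left compartment, the flat pad in the right one, and the chest mouth at upper left with its sill from (90,84) to (250,62). Joint 7 is at its limit in this wrist orientation, so I'll take one closer look at the mouth and then flip the wrist half a turn.

>>> {"name": "step_arm", "arguments": {
  "moves": [
    {"rx":0,"ry":0,"rz":-5,"dx":46,"dy":-23,"dz":17,"gripper":0},
    {"rx":0,"ry":0,"rz":-5,"dx":46,"dy":-23,"dz":17,"gripper":0},
    {"rx":0,"ry":0,"rz":0,"dx":0,"dy":0,"dz":0,"gripper":0},
    {"rx":0,"ry":0,"rz":0,"dx":0,"dy":0,"dz":0,"gripper":0}
  ]
}}

```text
clock: 10.8
tcp_pos: [0.5487, 0.1026, 0.2392]
orientation: [2.934, 0.08, 0.837]
contact_force: [0.1, -0.1, -0.3]
grip_width: 0.0425
gripper_force: 0.0
```

```bash
python3 - <<'E'
from h import *
o=r.get_obs();i=r.camera_info('wrist'); f=r.grab_frame('wrist'); cv2.imwrite('pics/w5.png',f)
import pickle; pickle.dump(i,open('w5.pkl','wb'))
print(o['tcp_pos'],np.round(o['joints'],2))
P=[[.716,.0231,0],[.703,.248,0],[.712,.139,.034],[.574,.0635,.02]]
print(proj('wrist',P).round(0))
c=f[:240]; cv2.imwrite('pics/w5c.png',cv2.resize(c[:,60:460],None,fx=2,fy=2,interpolation=cv2.INTER_CUBIC))
E
```

```text
[0.54873818 0.10257828 0.23921416] [-0.28  0.12 -0.2   2.21  0.82  0.46 -2.67]
[[297. 143.]
 [120. 141.]
 [208. 129.]
 [267. 250.]]
```

View pics/w5c.png

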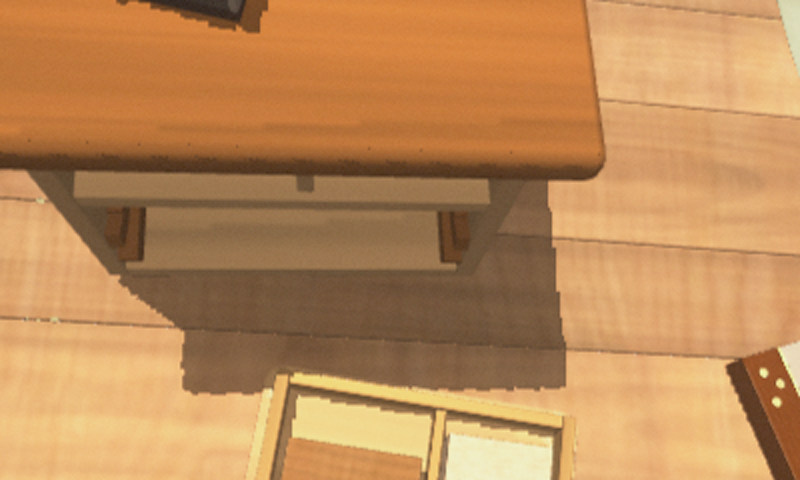

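The mouth shows squarely in the crop: outer bottom corners at (109,273) and (474,275), sill top corners at about (126,262) and (460,264), top board front edge along y≈165–178 with its right end at x = 604.

```bash
python3 - <<'E'
from h import *; import pickle
i=pickle.load(open('w5.pkl','rb'))
def rep(n,c,z,j=i,s=2,o=(60,0)):
    p=ray(0,np.array(c)/s+o,z,j);d=p[1]-p[0];print(n,p[:,:2].round(4).tolist(),'len',np.linalg.norm(d[:2]).round(4),'mid',p.mean(0)[:2].round(4),'ang',np.degrees(np.arctan2(d[1],d[0])).round(1)-90)
rep('outer z0',[(474,275),(109,273)],0)
rep('sill20',[(460,264),(126,262)],.02)
# subpixel: dark/bright column transitions along rows inside the mouth
f=cv2.imread('pics/w5.png'); g=cv2.cvtColor(f,cv2.COLOR_BGR2HSV)
for y in (110,118,124,128,131): print(y,'L',g[y,108:138,2].tolist(),'R',g[y,274:302,2].tolist())
print('col V', [int(v) for v in g[122:144,200,2]],[int(v) for v in g[122:144,240,2]])
E
```

```text
outer z0 [[0.724, 0.0238], [0.7091, 0.2558]] len 0.2324 mid [0.7165 0.1398] ang 3.700000000000003
sill20 [[0.7219, 0.0376], [0.7086, 0.2397]] len 0.2025 mid [0.7153 0.1386] ang 3.799999999999997
110 L [98, 93, 92, 94, 98, 101, 98, 104, 101, 101, 100, 100, 99, 78, 71, 69, 89, 105, 104, 108, 108, 92, 77, 68, 89, 140, 148, 148, 151, 150] R [144, 145, 146, 145, 127, 89, 78, 102, 108, 103, 103, 80, 73, 95, 101, 103, 97, 99, 98, 100, 91, 94, 92, 96, 100, 101, 102, 105]
118 L [106, 104, 101, 99, 95, 89, 91, 92, 89, 91, 90, 88, 76, 77, 74, 97, 106, 107, 108, 105, 109, 81, 71, 73, 117, 134, 138, 138, 138, 136] R [144, 143, 144, 145, 145, 105, 79, 86, 103, 104, 107, 104, 81, 78, 91, 96, 100, 101, 99, 100, 101, 99, 101, 103, 108, 106, 105, 109]
124 L [109, 107, 108, 109, 108, 108, 100, 101, 96, 96, 98, 106, 107, 107, 109, 109, 109, 110, 105, 106, 102, 77, 71, 75, 143, 152, 150, 149, 147, 151] R [153, 155, 151, 153, 153, 121, 84, 82, 104, 105, 105, 103, 102, 89, 88, 90, 89, 91, 93, 89, 103, 106, 108, 109, 105, 108, 106, 107]
128 L [142, 113, 109, 110, 110, 112, 111, 112, 108, 106, 103, 104, 106, 109, 108, 111, 108, 107, 111, 106, 104, 82, 69, 91, 142, 154, 151, 152, 153, 151] R [154, 155, 156, 156, 155, 141, 91, 75, 100, 106, 101, 104, 105, 105, 103, 108, 105, 100, 105, 108, 109, 105, 108, 107, 106, 108, 108, 114]
131 L [228, 216, 156, 112, 112, 112, 111, 112, 110, 111, 109, 106, 101, 94, 102, 136, 142, 142, 141, 143, 142, 145, 142, 150, 153, 150, 155, 156, 155, 156] R [157, 156, 157, 158, 156, 156, 132, 117, 114, 118, 118, 115, 115, 116, 83, 84, 91, 106, 109, 107, 109, 106, 107, 109, 106, 107, 122, 125]
col V [148, 149, 154, 154, 152, 154, 155, 155, 152, 152, 155, 154, 137, 112, 113, 113, 115, 114, 117, 117, 116, 114] [147, 151, 152, 151, 153, 155, 156, 157, 155, 157, 157, 157, 142, 108, 108, 106, 116, 115, 115, 115, 111, 111]
```

>>> {"name": "step_arm", "arguments": {
  "moves": [
    {"rx":0,"ry":0,"rz":-10,"dx":0,"dy":0,"dz":-5,"gripper":0},
    {"rx":0,"ry":0,"rz":-10,"dx":0,"dy":0,"dz":-5,"gripper":0},
    {"rx":0,"ry":0,"rz":-10,"dx":0,"dy":0,"dz":0,"gripper":0},
    {"rx":0,"ry":0,"rz":-10,"dx":0,"dy":0,"dz":0,"gripper":0},
    {"rx":0,"ry":0,"rz":-10,"dx":0,"dy":0,"dz":0,"gripper":0},
    {"rx":0,"ry":0,"rz":-10,"dx":0,"dy":0,"dz":0,"gripper":0},
    {"rx":0,"ry":0,"rz":-10,"dx":0,"dy":0,"dz":0,"gripper":0},
    {"rx":0,"ry":0,"rz":-10,"dx":0,"dy":0,"dz":0,"gripper":0},
    {"rx":0,"ry":0,"rz":-10,"dx":0,"dy":0,"dz":0,"gripper":0},
    {"rx":0,"ry":0,"rz":-10,"dx":0,"dy":0,"dz":0,"gripper":0},
    {"rx":0,"ry":0,"rz":-10,"dx":0,"dy":0,"dz":0,"gripper":0},
    {"rx":0,"ry":0,"rz":-10,"dx":0,"dy":0,"dz":0,"gripper":0},
    {"rx":0,"ry":0,"rz":-10,"dx":0,"dy":0,"dz":0,"gripper":0},
    {"rx":0,"ry":0,"rz":-10,"dx":0,"dy":0,"dz":0,"gripper":0},
    {"rx":0,"ry":0,"rz":-10,"dx":0,"dy":0,"dz":0,"gripper":0},
    {"rx":0,"ry":0,"rz":-10,"dx":0,"dy":0,"dz":0,"gripper":0},
    {"rx":0,"ry":0,"rz":-10,"dx":0,"dy":0,"dz":0,"gripper":0},
    {"rx":0,"ry":0,"rz":0,"dx":0,"dy":0,"dz":0,"gripper":0}
  ]
}}

```text
clock: 13.1
tcp_pos: [0.5434, 0.1034, 0.249]
orientation: [0.152, 2.572, -0.056]
contact_force: [0.5, 0.5, -0.2]
grip_width: 0.043
gripper_force: 0.0
```

```bash
cat >> h.py <<'E'
def goal(p,yaw,lean):
    # tool pose relative to the present one: tool x backward, y to tray +y, z forward-down; returns turn (deg) and shifts (mm) in the present tool axes and in the goal's axes
    o=r.get_obs();Rm=R.from_rotvec(o['orientation']);a=np.radians(lean)
    G=R.from_matrix((R.from_euler('z',yaw,degrees=True).as_matrix())@np.array([[-np.cos(a),0,np.sin(a)],[0,1,0],[-np.sin(a),0,-np.cos(a)]]))
    d=(np.array(p)-o['tcp_pos'])*1000
    print('clock',o['clock'],'tcp',np.round(o['tcp_pos'],4),'j',np.round(o['joints'],2),'F',np.round(o['contact_force'],1),'grip',round(o['grip_width'],4))
    print('turn',np.degrees((Rm.inv()*G).as_rotvec()).round(1),'shift now',Rm.inv().apply(d).round(1),'shift in goal axes',G.inv().apply(d).round(1),'z axis',Rm.as_matrix()[:,2].round(3))
E
python3 - <<'E'
from h import *
goal([.4757,.0754,.09],-6.9,35)
goal([.4757,.0754,.027],-6.9,35)
E
```

```text
clock 13.1 tcp [0.5434 0.1034 0.249 ] j [-0.07  0.12 -0.43  2.2   0.84  0.5   0.29] F [ 0.5  0.5 -0.2] grip 0.043
turn [-0.4 -2.6  0.3] shift now [139.3 -34.6 100.2] shift in goal axes [143.5 -35.9  93.6] z axis [ 0.531 -0.071 -0.844]
clock 13.1 tcp [0.5434 0.1034 0.249 ] j [-0.07  0.12 -0.43  2.2   0.84  0.5   0.29] F [ 0.5  0.5 -0.2] grip 0.043
turn [-0.4 -2.6  0.3] shift now [173.1 -34.1 153.4] shift in goal axes [179.6 -35.9 145.2] z axis [ 0.531 -0.071 -0.844]
```

>>> {"name": "step_arm", "arguments": {
  "moves": [
    {"rx":0,"ry":-2.6,"rz":0,"dx":0,"dy":0,"dz":0,"gripper":0},
    {"rx":0,"ry":0,"rz":0,"dx":45,"dy":-9,"dz":10,"gripper":0},
    {"rx":0,"ry":0,"rz":0,"dx":45,"dy":-9,"dz":10,"gripper":0},
    {"rx":0,"ry":0,"rz":0,"dx":45,"dy":-9,"dz":10,"gripper":0},
    {"rx":0,"ry":0,"rz":0,"dx":45,"dy":-9,"dz":10,"gripper":0},
    {"rx":0,"ry":0,"rz":0,"dx":0,"dy":0,"dz":0,"gripper":0},
    {"rx":0,"ry":0,"rz":0,"dx":0,"dy":0,"dz":0,"gripper":0}
  ]
}}

```text
clock: 13.98
tcp_pos: [0.4535, 0.0777, 0.1171]
orientation: [0.074, 2.614, -0.222]
contact_force: [-0.2, 0.6, 0.7]
grip_width: 0.0429
gripper_force: 0.0
```

```bash
python3 - <<'E'
from h import *
goal([.4757,.0754,.027],-6.9,35)
E
```

```text
clock 13.975 tcp [0.4535 0.0777 0.1171] j [ 0.24  0.39 -0.92  2.43  1.48  0.74 -0.39] F [-0.2  0.6  0.7] grip 0.0429
turn [-6.2 -4.7  5.6] shift now [25.5 12.8 88.3] shift in goal axes [33.4  0.4 86.6] z axis [ 0.488 -0.172 -0.856]
```

```bash
python3 - <<'E'
from h import *
for l in (27,30): goal([.4743,.0756,.07],-6.9,l)
goal([.4743,.0756,.03],-6.9,28)
E
```

```text
clock 13.975 tcp [0.4535 0.0777 0.1171] j [ 0.24  0.39 -0.92  2.43  1.48  0.74 -0.39] F [-0.2  0.6  0.7] grip 0.0429
turn [-6.6  3.2  5.2] shift now [ 5.3  6.7 50.8] shift in goal axes [ 2.8  0.4 51.4] z axis [ 0.488 -0.172 -0.856]
clock 13.975 tcp [0.4535 0.0777 0.1171] j [ 0.24  0.39 -0.92  2.43  1.48  0.74 -0.39] F [-0.2  0.6  0.7] grip 0.0429
turn [-6.4  0.3  5.4] shift now [ 5.3  6.7 50.8] shift in goal axes [ 5.5  0.4 51.2] z axis [ 0.488 -0.172 -0.856]
clock 13.975 tcp [0.4535 0.0777 0.1171] j [ 0.24  0.39 -0.92  2.43  1.48  0.74 -0.39] F [-0.2  0.6  0.7] grip 0.0429
turn [-6.5  2.2  5.3] shift now [25.2 12.4 85. ] shift in goal axes [22.4  0.4 86.7] z axis [ 0.488 -0.172 -0.856]
```

>>> {"name": "step_arm", "arguments": {
  "moves": [
    {"rx":0,"ry":0,"rz":0,"dx":3,"dy":3,"dz":25,"gripper":0},
    {"rx":0,"ry":0,"rz":0,"dx":2,"dy":4,"dz":20,"gripper":0},
    {"rx":-6.5,"ry":2.2,"rz":5.3,"dx":0,"dy":0,"dz":0,"gripper":0},
    {"rx":0,"ry":0,"rz":0,"dx":0,"dy":0,"dz":0,"gripper":0}
  ]
}}

```text
clock: 14.48
tcp_pos: [0.4726, 0.0751, 0.0763]
orientation: [0.16, 2.644, -0.048]
contact_force: [0.1, -0.3, 0.1]
grip_width: 0.0426
gripper_force: 0.0
```

```bash
python3 - <<'E'
from h import *
goal([.4743,.0756,.03],-6.9,28)
E
```

```text
clock 14.475 tcp [0.4726 0.0751 0.0763] j [ 0.32  0.5  -0.89  2.42  1.71  0.64 -0.55] F [ 0.1 -0.3  0.1] grip 0.0426
turn [-0.3  0.3  0.1] shift now [20.5  0.9 41.5] shift in goal axes [20.3  0.7 41.6] z axis [ 0.469 -0.062 -0.881]
```

>>> {"name": "step_arm", "arguments": {
  "moves": [
    {"rx":0,"ry":0,"rz":0,"dx":9,"dy":0.5,"dz":19,"gripper":0},
    {"rx":0,"ry":0,"rz":0,"dx":9,"dy":0,"dz":19,"gripper":0},
    {"rx":0,"ry":0,"rz":0,"dx":0,"dy":0,"dz":0,"gripper":0},
    {"rx":0,"ry":0,"rz":0,"dx":0,"dy":0,"dz":0,"gripper":0}
  ]
}}

```text
clock: 14.98
tcp_pos: [0.4738, 0.0787, 0.0337]
orientation: [0.152, 2.647, -0.042]
contact_force: [0.5, -0.4, -0.2]
grip_width: 0.043
gripper_force: 0.0
```

```bash
python3 - <<'E'
from h import *
goal([.4743,.0756,.033],-6.9,28)
i=r.camera_info('wrist'); f=r.grab_frame('wrist'); cv2.imwrite('pics/w6.png',f)
t=r.grab_frame('top');cv2.imwrite('pics/t6.png',t)
E
```

```text
clock 14.975 tcp [0.4738 0.0787 0.0337] j [ 0.3   0.65 -0.89  2.43  1.87  0.74 -0.68] F [ 0.5 -0.4 -0.2] grip 0.043
turn [-0.   0.1  0.3] shift now [-0.5 -3.1  1.1] shift in goal axes [-0.5 -3.1  1.1] z axis [ 0.468 -0.057 -0.882]
```

>>> {"name": "step_arm", "arguments": {
  "moves": [
    {"rx":0,"ry":0,"rz":0,"dx":0,"dy":-1,"dz":0,"gripper":-0.4},
    {"rx":0,"ry":0,"rz":0,"dx":0,"dy":0,"dz":0,"gripper":-0.7},
    {"rx":0,"ry":0,"rz":0,"dx":0,"dy":0,"dz":0,"gripper":-1},
    {"rx":0,"ry":0,"rz":0,"dx":0,"dy":0,"dz":0,"gripper":-1},
    {"rx":0,"ry":0,"rz":0,"dx":0,"dy":0,"dz":0,"gripper":-1},
    {"rx":0,"ry":0,"rz":0,"dx":0,"dy":0,"dz":0,"gripper":-1}
  ],
  "grip_force": 110
}}

```text
clock: 15.82
tcp_pos: [0.4731, 0.0773, 0.0331]
orientation: [0.154, 2.648, -0.041]
contact_force: [-3.7, 0.1, 9.2]
grip_width: 0.0122
gripper_force: 107.2
```

```bash
python3 - <<'E'
from h import *
goal([.4743,.0756,.033],-6.9,28); 
for k in range(6): r.grab_frame('top'); print(np.round(r.get_obs()['tcp_pos'],4))
E
```

```text
clock 15.825 tcp [0.4731 0.0773 0.0331] j [ 0.31  0.65 -0.9   2.43  1.87  0.74 -0.68] F [-3.7  0.1  9.2] grip 0.0122
turn [0.  0.1 0.2] shift now [-1.1 -1.6  0.7] shift in goal axes [-1.1 -1.6  0.7] z axis [ 0.467 -0.056 -0.882]
[0.4731 0.0773 0.0331]
[0.4731 0.0773 0.0331]
[0.4731 0.0773 0.0331]
[0.4731 0.0773 0.0331]
[0.4731 0.0773 0.0331]
[0.4731 0.0773 0.0331]
```

>>> {"name": "step_arm", "arguments": {
  "moves": [
    {"rx":0,"ry":0,"rz":0,"dx":-3,"dy":0,"dz":-6,"gripper":-1},
    {"rx":0,"ry":0,"rz":0,"dx":-5,"dy":0,"dz":-9,"gripper":-1},
    {"rx":0,"ry":0,"rz":0,"dx":-5,"dy":0,"dz":-9,"gripper":-1},
    {"rx":0,"ry":0,"rz":0,"dx":-5,"dy":0,"dz":-10,"gripper":-1},
    {"rx":0,"ry":0,"rz":0,"dx":0,"dy":0,"dz":0,"gripper":-1},
    {"rx":0,"ry":0,"rz":0,"dx":0,"dy":0,"dz":0,"gripper":-1}
  ]
}}

```text
clock: 16.88
tcp_pos: [0.4725, 0.0772, 0.0706]
orientation: [0.155, 2.65, -0.04]
contact_force: [0.9, -0.2, -3.8]
grip_width: 0.0122
gripper_force: 107.4
```

```bash
python3 - <<'E'
from h import *
goal([.5263,.1278,.072],3.4,28)
cv2.imwrite('pics/t7.png',r.grab_frame('top')); cv2.imwrite('pics/s7.png',r.grab_frame('scene'))
print(proj('scene',[[.574,.0635,.04],[.475,.0755,.07]]),proj('top',[[.574,.0635,.04]]))
E
```

```text
clock 16.875 tcp [0.4725 0.0772 0.0706] j [ 0.34  0.53 -0.91  2.42  1.72  0.66 -0.56] F [ 0.9 -0.2 -3.8] grip 0.0122
turn [-4.8 -0.1 -8.9] shift now [-42.6  56.6  20.9] shift in goal axes [-50.7  47.3  25.4] z axis [ 0.465 -0.056 -0.883]
[[256.39323262 193.01794478]
 [212.89075682 184.78078248]] [[254.24785479 189.06054645]]
```

>>> {"name": "step_arm", "arguments": {
  "moves": [
    {"rx":-2.4,"ry":0,"rz":-4.5,"dx":0,"dy":0,"dz":0,"gripper":-1},
    {"rx":-2.4,"ry":0,"rz":-4.5,"dx":0,"dy":0,"dz":0,"gripper":-1},
    {"rx":0,"ry":0,"rz":0,"dx":-10,"dy":9,"dz":5,"gripper":-1},
    {"rx":0,"ry":0,"rz":0,"dx":-15,"dy":14,"dz":8,"gripper":-1},
    {"rx":0,"ry":0,"rz":0,"dx":-15,"dy":14,"dz":8,"gripper":-1},
    {"rx":0,"ry":0,"rz":0,"dx":-10,"dy":10,"dz":4,"gripper":-1},
    {"rx":0,"ry":0,"rz":0,"dx":0,"dy":0,"dz":0,"gripper":-1},
    {"rx":0,"ry":0,"rz":0,"dx":0,"dy":0,"dz":0,"gripper":-1}
  ]
}}

```text
clock: 17.98
tcp_pos: [0.5251, 0.1274, 0.0719]
orientation: [-0.081, 2.653, 0.018]
contact_force: [0.2, 0.1, -3.0]
grip_width: 0.0121
gripper_force: 107.6
```

```bash
python3 - <<'E'
from h import *
goal([.5263,.1278,.072],3.4,28)
t=r.grab_frame('top'); s=r.grab_frame('scene'); cv2.imwrite('pics/t8.png',t); cv2.imwrite('pics/s8.png',s)
a=cv2.resize(t[90:240,130:330],None,fx=3.0,fy=3.0,interpolation=cv2.INTER_CUBIC)   #600x450
b=cv2.resize(s[110:240,200:300],None,fx=2,fy=2,interpolation=cv2.INTER_CUBIC)
c=np.zeros((450,800,3),np.uint8); c[:450,:600]=a; c[:260,600:800]=b; cv2.imwrite('pics/m8.png',c)
E
```

```text
clock 17.975 tcp [0.5251 0.1274 0.0719] j [ 0.31  0.59 -0.91  2.3   1.69  0.62 -0.32] F [ 0.2  0.1 -3. ] grip 0.0121
turn [-0.  -0.1  0.1] shift now [-1.1  0.3  0.5] shift in goal axes [-1.1  0.3  0.5] z axis [ 0.467  0.027 -0.884]
```

View pics/m8.png

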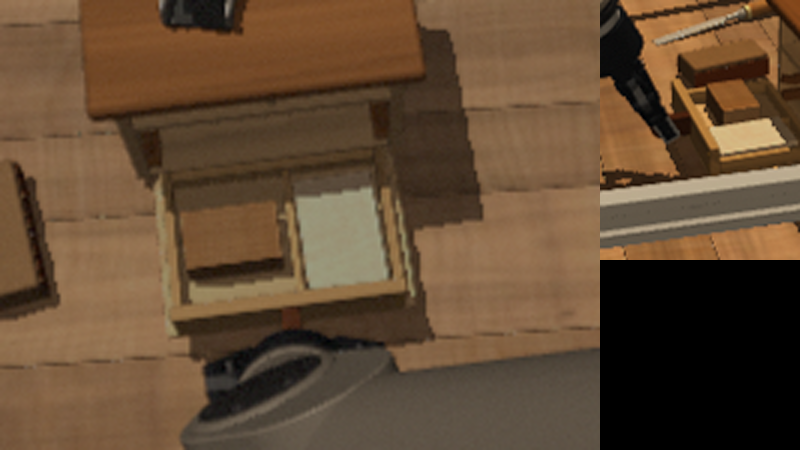

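The montage shows the tray level at the mouth with both pads in it: rear rim at (163,172) to (388,150), front board top at (175,320) to (408,292). I'll check its position against the chest line.

```bash
python3 - <<'E'
from h import *
def rep(n,c,z):
    p=ray('top',np.array(c)/3.0+[130,90],z);d=p[1]-p[0];m=p.mean(0)
    e=np.array([np.cos(np.radians(3.4)),np.sin(np.radians(3.4))]);w=m[:2]-[.714,.139]
    print(n,'len',np.linalg.norm(d[:2]).round(4),'mid',m.round(4),'ang',(np.degrees(np.arctan2(d[1],d[0]))-90).round(1),'along/lateral mm',(w@e*1000).round(1),((-w[0]*e[1]+w[1]*e[0])*1000).round(1))
rep('front',[(408,294),(174,320)],.0795)
rep('rear',[(388,151),(163,172)],.0615)
rep('chest top edge',[(425,78),(90,118)],.188)
o=r.get_obs();w=np.array(o['tcp_pos'][:2])-[.714,.139];print('tcp lateral',(-w[0]*.0593+w[1]*.9982)*1000)
E
```

```text
front len 0.1767 mid [0.557  0.1265 0.0795] ang 2.7 along/lateral mm -157.4 -3.1
rear len 0.1807 mid [0.6867 0.1331 0.0615] ang 1.8 along/lateral mm -27.6 -4.3
chest top edge len 0.2354 mid [0.6758 0.1377 0.188 ] ang 3.6 along/lateral mm -38.2 1.0
tcp lateral -0.799098022913806
```

>>> {"name": "step_arm", "arguments": {
  "moves": [
    {"rx":-0.4,"ry":0,"rz":-0.7,"dx":0,"dy":0.5,"dz":0,"gripper":-1},
    {"rx":0,"ry":0,"rz":0,"dx":-8.8,"dy":0,"dz":4.7,"gripper":-1},
    {"rx":0,"ry":0,"rz":0,"dx":-8.8,"dy":0,"dz":4.7,"gripper":-1},
    {"rx":0,"ry":0,"rz":0,"dx":-4.4,"dy":0,"dz":2.3,"gripper":-1},
    {"rx":0,"ry":0,"rz":0,"dx":-4.4,"dy":0,"dz":2.3,"gripper":-1},
    {"rx":0,"ry":0,"rz":0,"dx":-4.4,"dy":0,"dz":2.3,"gripper":-1},
    {"rx":0,"ry":0,"rz":0,"dx":0,"dy":0,"dz":0,"gripper":-1}
  ]
}}

```text
clock: 18.95
tcp_pos: [0.5607, 0.1309, 0.0722]
orientation: [-0.099, 2.652, 0.025]
contact_force: [0.7, -0.2, -5.4]
grip_width: 0.0124
gripper_force: 107.5
```

```bash
cat >> h.py <<'E'
def st():
    o=r.get_obs();w=np.array(o['tcp_pos'][:2])-[.714,.139]
    print('clock',o['clock'],'tray origin along (home 69, from TCP)',round((w[0]*.9982+w[1]*.0593)*1000+99,1),'lat',round((-w[0]*.0593+w[1]*.9982)*1000,1),'underside z',round(o['tcp_pos'][2]*1000-33,1),'F',np.round(o['contact_force'],1),'M',np.round(o['moment'],2))
E
python3 - <<'E'
from h import *
st(); goal([.684,.1372,.068],3.4,28)
E
```

```text
clock 18.95 tray origin along (home 69, from TCP) -54.5 lat 1.0 underside z 39.2 F [ 0.7 -0.2 -5.4] M [-0.09  1.38  0.04]
clock 18.95 tcp [0.5607 0.1309 0.0722] j [ 0.3   0.62 -0.88  2.22  1.65  0.6  -0.22] F [ 0.7 -0.2 -5.4] grip 0.0124
turn [ 0.4 -0.   0.8] shift now [-107.1   -3.    61.5] shift in goal axes [-107.1   -1.    61.6] z axis [ 0.467  0.035 -0.883]
```

>>> {"name": "step_arm", "arguments": {
  "moves": [
    {"rx":0,"ry":0,"rz":0,"dx":1.2,"dy":0,"dz":2.3,"gripper":-1},
    {"rx":0,"ry":0,"rz":0,"dx":-4.2,"dy":0,"dz":2.5,"gripper":-1},
    {"rx":0,"ry":0,"rz":0,"dx":-4.4,"dy":-0.1,"dz":2.3,"gripper":-1},
    {"rx":0,"ry":0,"rz":0,"dx":-4.4,"dy":0,"dz":2.3,"gripper":-1},
    {"rx":0,"ry":0,"rz":0,"dx":0,"dy":0,"dz":0,"gripper":-1}
  ]
}}

```text
clock: 19.58
tcp_pos: [0.576, 0.132, 0.0698]
orientation: [-0.099, 2.651, 0.025]
contact_force: [1.0, -0.3, -2.4]
grip_width: 0.0123
gripper_force: 107.7
```

```bash
python3 - <<'E'
from h import *
st(); goal([.684,.1372,.068],3.4,28)
E
```

```text
clock 19.575 tray origin along (home 69, from TCP) -39.1 lat 1.2 underside z 36.8 F [ 1.  -0.3 -2.4] M [-0.09  1.09  0.02]
clock 19.575 tcp [0.576  0.132  0.0698] j [ 0.3   0.64 -0.87  2.19  1.64  0.6  -0.19] F [ 1.  -0.3 -2.4] grip 0.0123
turn [0.4 0.  0.8] shift now [-94.6  -2.8  52.3] shift in goal axes [-94.6  -1.2  52.3] z axis [ 0.468  0.035 -0.883]
```

>>> {"name": "step_arm", "arguments": {
  "moves": [
    {"rx":0,"ry":0,"rz":0,"dx":-5.0,"dy":-0.1,"dz":3.2,"gripper":-1},
    {"rx":0,"ry":0,"rz":0,"dx":-5.1,"dy":-0.1,"dz":3.0,"gripper":-1},
    {"rx":0,"ry":0,"rz":0,"dx":-5.3,"dy":-0.1,"dz":2.8,"gripper":-1},
    {"rx":0,"ry":0,"rz":0,"dx":-5.3,"dy":-0.1,"dz":2.8,"gripper":-1},
    {"rx":0,"ry":0,"rz":0,"dx":-5.3,"dy":-0.1,"dz":2.8,"gripper":-1},
    {"rx":0,"ry":0,"rz":0,"dx":0,"dy":0,"dz":0,"gripper":-1}
  ]
}}

```text
clock: 20.32
tcp_pos: [0.6057, 0.1337, 0.069]
orientation: [-0.099, 2.651, 0.025]
contact_force: [0.1, -0.1, -3.4]
grip_width: 0.012
gripper_force: 107.6
```

```bash
python3 - <<'E'
from h import *
st(); goal([.684,.1372,.068],3.4,28)
E
```

```text
clock 20.325 tray origin along (home 69, from TCP) -9.4 lat 1.1 underside z 36.0 F [ 0.1 -0.1 -3.4] M [-0.1   1.12  0.02]
clock 20.325 tcp [0.6057 0.1337 0.069 ] j [ 0.29  0.67 -0.85  2.13  1.6   0.59 -0.11] F [ 0.1 -0.1 -3.4] grip 0.012
turn [ 0.4 -0.   0.8] shift now [-68.7  -2.3  37.6] shift in goal axes [-68.7  -1.1  37.7] z axis [ 0.468  0.035 -0.883]
```

>>> {"name": "step_arm", "arguments": {
  "moves": [
    {"rx":0,"ry":0,"rz":0,"dx":-6.9,"dy":-0.1,"dz":4.1,"gripper":-1},
    {"rx":0,"ry":0,"rz":0,"dx":-6.9,"dy":-0.1,"dz":4.0,"gripper":-1},
    {"rx":0,"ry":0,"rz":0,"dx":-7.0,"dy":-0.1,"dz":3.8,"gripper":-1},
    {"rx":0,"ry":0,"rz":0,"dx":-7.0,"dy":-0.1,"dz":3.7,"gripper":-1},
    {"rx":0,"ry":0,"rz":0,"dx":-7.0,"dy":-0.1,"dz":3.7,"gripper":-1},
    {"rx":0,"ry":0,"rz":0,"dx":0,"dy":0,"dz":0,"gripper":-1}
  ]
}}

```text
clock: 21.08
tcp_pos: [0.6456, 0.1361, 0.0682]
orientation: [-0.099, 2.651, 0.025]
contact_force: [-0.2, -0.5, -3.0]
grip_width: 0.0128
gripper_force: 107.7
```

```bash
python3 - <<'E'
from h import *
st(); goal([.684,.1372,.068],3.4,28)
E
```

```text
clock 21.075 tray origin along (home 69, from TCP) 30.5 lat 1.2 underside z 35.2 F [-0.2 -0.5 -3. ] M [-0.07  1.    0.02]
clock 21.075 tcp [0.6456 0.1361 0.0682] j [ 0.28  0.71 -0.83  2.04  1.54  0.59 -0.01] F [-0.2 -0.5 -3. ] grip 0.0128
turn [ 0.4 -0.   0.8] shift now [-33.8  -1.8  18.2] shift in goal axes [-33.8  -1.2  18.3] z axis [ 0.468  0.035 -0.883]
```

>>> {"name": "step_arm", "arguments": {
  "moves": [
    {"rx":0,"ry":0,"rz":0,"dx":-5.3,"dy":-0.1,"dz":2.9,"gripper":-1},
    {"rx":0,"ry":0,"rz":0,"dx":-5.3,"dy":-0.1,"dz":2.9,"gripper":-1},
    {"rx":0,"ry":0,"rz":0,"dx":-5.3,"dy":-0.1,"dz":2.9,"gripper":-1},
    {"rx":0,"ry":0,"rz":0,"dx":-5.3,"dy":-0.1,"dz":2.9,"gripper":-1},
    {"rx":0,"ry":0,"rz":0,"dx":-3.6,"dy":-0.1,"dz":2.0,"gripper":-1},
    {"rx":0,"ry":0,"rz":0,"dx":0,"dy":0,"dz":0,"gripper":-1}
  ]
}}

```text
clock: 21.82
tcp_pos: [0.6736, 0.1377, 0.0679]
orientation: [-0.099, 2.651, 0.024]
contact_force: [0.6, 0.3, -2.3]
grip_width: 0.012
gripper_force: 107.8
```

```bash
python3 - <<'E'
from h import *
st(); goal([.684,.1372,.068],3.4,28)
E
```

```text
clock 21.825 tray origin along (home 69, from TCP) 58.6 lat 1.1 underside z 34.9 F [ 0.6  0.3 -2.3] M [-0.06  0.76 -0.04]
clock 21.825 tcp [0.6736 0.1377 0.0679] j [ 0.27  0.74 -0.82  1.97  1.5   0.6   0.07] F [ 0.6  0.3 -2.3] grip 0.012
turn [ 0.4 -0.   0.8] shift now [-9.2 -1.3  4.7] shift in goal axes [-9.2 -1.2  4.8] z axis [ 0.468  0.035 -0.883]
```

Now small steps towards the back panel, watching the push force.

>>> {"name": "step_arm", "arguments": {
  "moves": [
    {"rx":0,"ry":0,"rz":0,"dx":-2.6,"dy":0,"dz":1.4,"gripper":-1},
    {"rx":0,"ry":0,"rz":0,"dx":-2.6,"dy":0,"dz":1.4,"gripper":-1},
    {"rx":0,"ry":0,"rz":0,"dx":-1.8,"dy":0,"dz":0.9,"gripper":-1},
    {"rx":0,"ry":0,"rz":0,"dx":0,"dy":0,"dz":0,"gripper":-1}
  ]
}}

```text
clock: 22.32
tcp_pos: [0.6779, 0.1391, 0.0674]
orientation: [-0.101, 2.655, 0.024]
contact_force: [-18.3, -2.4, 10.9]
grip_width: 0.0125
gripper_force: 110.6
```

>>> {"name": "step_arm", "arguments": {
  "moves": [
    {"rx":0,"ry":0,"rz":0,"dx":-1.8,"dy":0,"dz":0.9,"gripper":-1},
    {"rx":0,"ry":0,"rz":0,"dx":0,"dy":0,"dz":0,"gripper":-1}
  ]
}}

```text
clock: 22.58
tcp_pos: [0.6781, 0.1393, 0.0674]
orientation: [-0.102, 2.657, 0.023]
contact_force: [-29.0, -4.9, 21.7]
grip_width: 0.0123
gripper_force: 112.7
```

```bash
python3 - <<'E'
from h import *
st()
E
```

```text
clock 22.575 tray origin along (home 69, from TCP) 63.2 lat 2.4 underside z 34.4 F [-29.   -4.9  21.7] M [-0.92  3.35 -0.82]
```

```bash
python3 - <<'E'
from h import *
t=r.grab_frame('top'); cv2.imwrite('pics/t9.png',t); g=cv2.cvtColor(t,cv2.COLOR_BGR2GRAY)
e=np.array([.9982,.0593]);n=np.array([-.0593,.9982])
def prof(lat,z):
    s=np.arange(-30,22,2.); P=[np.r_[np.array([.714,.139])+e*a/1000+n*lat/1000,z] for a in s]
    q=proj('top',P).astype(np.float32); v=cv2.remap(t,q[:,0].reshape(1,-1),q[:,1].reshape(1,-1),cv2.INTER_LINEAR)[0]
    print('lat',lat,'z',z,'rows',q[0].round(1),q[-1].round(1)); print(' '.join(f'{int(a)}:{int(b.mean())}/{int(b[2])-int(b[0])}' for a,b in zip(s,v)))
for lat,z in ((-107,.076),(107,.076),(-60,.076),(60,.076),(-30,.076),(30,.076)): prof(lat,z)
E
```

```text
lat -107 z 0.076 rows [264.7 137. ] [261.7 118.5]
-30:86/25 -28:86/26 -26:87/27 -24:87/26 -22:88/26 -20:87/27 -18:86/26 -16:85/25 -14:84/25 -12:84/24 -10:83/24 -8:82/24 -6:81/24 -4:80/23 -2:78/23 0:72/24 2:58/25 4:50/29 6:46/31 8:46/31 10:46/31 12:46/30 14:46/28 16:46/28 18:45/29 20:42/29
lat 107 z 0.076 rows [174.7 147.6] [173.2 128.8]
-30:85/53 -28:81/52 -26:75/48 -24:65/42 -22:58/37 -20:53/35 -18:52/35 -16:50/32 -14:47/30 -12:45/29 -10:44/31 -8:45/30 -6:45/31 -4:46/32 -2:48/30 0:45/31 2:46/29 4:48/28 6:46/27 8:45/29 10:47/30 12:48/31 14:46/30 16:46/32 18:41/30 20:34/28
lat -60 z 0.076 rows [245.  139.3] [242.4 120.7]
-30:88/25 -28:87/25 -26:89/26 -24:88/26 -22:87/26 -20:87/26 -18:87/26 -16:87/26 -14:87/25 -12:86/25 -10:85/26 -8:84/23 -6:82/26 -4:82/25 -2:81/24 0:79/24 2:78/24 4:78/25 6:75/27 8:62/29 10:57/31 12:58/35 14:64/39 16:66/42 18:67/42 20:61/40
lat 60 z 0.076 rows [194.6 145.3] [192.8 126.5]
-30:73/21 -28:73/21 -26:73/22 -24:72/23 -22:74/22 -20:72/21 -18:64/20 -16:46/18 -14:38/16 -12:52/18 -10:69/21 -8:79/24 -6:79/24 -4:78/23 -2:79/22 0:79/23 2:79/22 4:79/23 6:78/23 8:77/25 10:77/23 12:80/23 14:80/25 16:76/25 18:72/27 20:57/29
lat -30 z 0.076 rows [232.5 140.8] [230.1 122.2]
-30:88/26 -28:88/25 -26:88/25 -24:88/26 -22:88/26 -20:87/26 -18:88/26 -16:88/26 -14:86/27 -12:85/26 -10:87/26 -8:90/25 -6:93/25 -4:94/26 -2:94/27 0:93/26 2:93/25 4:93/24 6:100/27 8:95/27 10:83/25 12:76/23 14:59/16 16:49/18 18:47/28 20:49/32
lat 30 z 0.076 rows [207.2 143.8] [205.2 125. ]
-30:90/26 -28:89/25 -26:72/20 -24:56/16 -22:45/13 -20:44/13 -18:35/11 -16:46/14 -14:62/19 -12:76/22 -10:79/23 -8:80/24 -6:80/24 -4:80/23 -2:79/23 0:79/24 2:79/25 4:79/24 6:80/25 8:81/24 10:84/25 12:90/26 14:95/27 16:95/27 18:85/25 20:57/17
```

>>> {"name": "step_arm", "arguments": {
  "moves": [
    {"rx":0,"ry":0,"rz":0,"dx":1.8,"dy":0,"dz":-0.9,"gripper":-1},
    {"rx":0,"ry":0,"rz":0,"dx":0.9,"dy":0,"dz":-0.5,"gripper":-1},
    {"rx":0,"ry":0,"rz":0,"dx":0,"dy":0,"dz":0,"gripper":-1}
  ]
}}

```text
clock: 23.0
tcp_pos: [0.678, 0.1393, 0.0674]
orientation: [-0.101, 2.654, 0.026]
contact_force: [-9.1, 0.8, 3.6]
grip_width: 0.0122
gripper_force: 109.2
```

```bash
python3 - <<'E'
from h import *
st()
E
```

```text
clock 23.0 tray origin along (home 69, from TCP) 63.0 lat 2.4 underside z 34.4 F [-9.1  0.8  3.6] M [-0.09  1.77 -0.33]
```

>>> {"name": "step_arm", "arguments": {
  "moves": [
    {"rx":0,"ry":0,"rz":0,"dx":0,"dy":0,"dz":0,"gripper":-0.2},
    {"rx":0,"ry":0,"rz":0,"dx":0,"dy":0,"dz":0,"gripper":-0.2},
    {"rx":0,"ry":0,"rz":0,"dx":0,"dy":0,"dz":0,"gripper":-0.2},
    {"rx":0,"ry":0,"rz":0,"dx":5,"dy":0,"dz":-15,"gripper":-0.2},
    {"rx":0,"ry":0,"rz":0,"dx":10,"dy":0,"dz":-40,"gripper":-0.2},
    {"rx":0,"ry":0,"rz":0,"dx":10,"dy":0,"dz":-50,"gripper":-0.2},
    {"rx":0,"ry":0,"rz":0,"dx":20,"dy":-40,"dz":-40,"gripper":-0.2},
    {"rx":0,"ry":0,"rz":0,"dx":20,"dy":-50,"dz":0,"gripper":-0.2},
    {"rx":0,"ry":0,"rz":0,"dx":0,"dy":-50,"dz":0,"gripper":-0.2},
    {"rx":0,"ry":0,"rz":0,"dx":0,"dy":0,"dz":0,"gripper":-0.2}
  ]
}}

```text
clock: 24.25
tcp_pos: [0.5645, -0.0163, 0.1653]
orientation: [-0.089, 2.653, 0.018]
contact_force: [-0.6, 0.2, -0.4]
grip_width: 0.0342
gripper_force: 0.0
```

```bash
python3 - <<'E'
from h import *
o=r.get_obs();print(np.round(o['tcp_pos'],3),o['clock'],np.round(o['joints'],2),np.round(o['contact_force'],1))
t=r.grab_frame('top'); cv2.imwrite('pics/t10.png',t); t0=cv2.imread('pics/top0.png')
e=np.array([.9982,.0593]);n=np.array([-.0593,.9982])
def prof(lat,z,t=t):
    s=np.arange(-40,20,2.); P=[np.r_[np.array([.714,.139])+e*a/1000+n*lat/1000,z] for a in s]
    q=proj('top',P).astype(np.float32); v=cv2.remap(t,q[:,0].reshape(1,-1),q[:,1].reshape(1,-1),cv2.INTER_LINEAR)[0]
    print('lat',lat,'z',z); print(' '.join(f'{int(a)}:{int(b.mean())}/{int(b[2])-int(b[0])}' for a,b in zip(s,v)))
for lat in (-60,-30,30,60): prof(lat,.076)
prof(107,.076);prof(-107,.076);prof(107,.02);prof(60,.02,t0);prof(-60,.02,t0)
E
```

```text
[ 0.565 -0.016  0.165] 24.25 [ 0.77  0.42 -1.    2.2   1.12  0.41  0.55] [-0.6  0.2 -0.4]
lat -60 z 0.076
-40:41/27 -38:40/30 -36:40/31 -34:42/30 -32:44/28 -30:53/35 -28:60/39 -26:64/41 -24:65/39 -22:52/36 -20:41/31 -18:35/27 -16:35/25 -14:34/27 -12:33/30 -10:33/30 -8:34/26 -6:32/27 -4:35/29 -2:42/34 0:50/36 2:49/40 4:48/39 6:46/38 8:46/33 10:51/32 12:57/35 14:62/40 16:64/40 18:63/42
lat -30 z 0.076
-40:40/30 -38:42/28 -36:39/29 -34:42/28 -32:44/29 -30:50/32 -28:59/40 -26:62/40 -24:57/38 -22:47/34 -20:38/29 -18:35/28 -16:34/28 -14:34/27 -12:34/28 -10:34/24 -8:34/25 -6:33/27 -4:34/28 -2:42/34 0:49/36 2:51/37 4:49/37 6:48/36 8:48/33 10:50/32 12:59/39 14:63/40 16:64/39 18:62/40
lat 30 z 0.076
-40:42/29 -38:42/29 -36:40/28 -34:42/29 -32:47/31 -30:54/34 -28:58/37 -26:61/39 -24:54/36 -22:42/32 -20:36/29 -18:32/28 -16:33/28 -14:35/28 -12:35/29 -10:33/27 -8:33/28 -6:34/29 -4:37/35 -2:45/37 0:49/38 2:49/38 4:47/38 6:47/36 8:46/32 10:49/32 12:60/39 14:63/40 16:64/40 18:61/40
lat 60 z 0.076
-40:46/29 -38:45/30 -36:45/29 -34:45/29 -32:43/28 -30:54/36 -28:60/40 -26:60/39 -24:53/37 -22:44/32 -20:3
[... 957 characters left out ...]
:44/31 -4:43/27 -2:44/27 0:44/27 2:44/27 4:44/26 6:44/26 8:43/27 10:41/28 12:40/29 14:36/30 16:34/29 18:32/28
lat 60 z 0.02
-40:34/26 -38:36/27 -36:36/26 -34:37/28 -32:39/28 -30:41/28 -28:40/26 -26:40/26 -24:40/27 -22:40/27 -20:40/29 -18:39/30 -16:39/28 -14:38/28 -12:38/28 -10:39/28 -8:39/29 -6:40/28 -4:48/32 -2:56/36 0:60/37 2:58/39 4:57/38 6:57/38 8:57/37 10:56/36 12:54/37 14:52/37 16:53/35 18:52/34
lat -60 z 0.02
-40:36/27 -38:35/29 -36:36/28 -34:37/27 -32:37/28 -30:37/28 -28:39/27 -26:40/27 -24:39/27 -22:38/28 -20:37/28 -18:35/29 -16:34/28 -14:36/26 -12:38/27 -10:38/30 -8:40/29 -6:39/29 -4:38/31 -2:51/35 0:58/38 2:60/39 4:58/40 6:59/38 8:59/38 10:58/39 12:58/38 14:55/37 16:52/37 18:52/36
```

```bash
python3 - <<'E'
from bench import r
print(r.hand_in())
E
```

```text
the job is handed in; nothing more can be done
None
```

The job is handed in: the thick pad was placed in the tray's left compartment and the tray pushed against the back panel. In the top camera its front was flush with the chest to about 1 mm. I didn't see the pads again after the tray went in, and the judge's result wasn't shown.

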